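# Bulge check: phone under the thickness bridge

## Task

Check the blue phone for a bulge: push it along the counter with the fingertips, lengthwise and either end first, in at the flared mouth of the gauge and under its low yellow bridge until it meets the stop at the far end, then take the hand clear. Keep it flat on the counter the whole way, never lifted or tipped, and leave the other things where they are.

Things in the scene. Friction and masses are not known exactly. Their poses are not given: they have to be found in the camera images.
- blue_phone: the dark blue phone, 145 long (its x) x 72 wide (its y), 8 thick at its edges and 11 at the camera bump on its upper side, about 0.2 kg, lying loose on the counter, rounded corners; origin at the centre of its underside, z up. Starts to the robot's right of the gauge, out of line with it. It slides under a push of 1 to 3 N.
- gauge: thickness gauge fixed to the counter: two dark steel side rails 14 high, 82 apart inside, 110 outside, from x -30 to +80, joined by a yellow bridge plate, and a stop at the far end. Origin on the counter on the channel's centre line; the phone goes in along +x (roughly to the robot's left), z up. With the phone home its centre is at x +2.5, its near end at x -70, just outside the mouth
- gauge_bridge (a point): on the counter under the middle of the yellow bridge (gauge x +22.5, y 0): plate 55 along x, 110 wide, underside 14 and top 22 above the counter, screw heads to 26
- gauge_stop (a point): on the counter, middle of the stop's black rubber face (gauge x +75, y 0) that the phone's leading end must meet; the stop is 14 high
- gauge_mouth (a point): on the counter, middle of the flared mouth (gauge x -55, y 0), about 125 wide: lead-in walls 14 high funnel from here to the rails at gauge x -30
- sign_foot (a point): middle of the dark foot plate (about 100x120) of a tall thin sign, 0.52 m high, fixed to the counter behind the work; keep the arm and the hand clear of it
- pink_phone: a pink phone, 133x67x12, a bystander at the right back; origin at the centre of its underside
- multimeter: orange and black multimeter, 150x78x43, a bystander; origin at the centre of its underside
- tape_roll: roll of cream tape lying flat, 100 across, 25 high, a bystander; origin at the centre of its underside
- flux_jar: small jar with green lid, 42 across, 27 high, a bystander; origin at the centre of its underside
- solder_spool: spool of solder, 54 across, 27 high, a bystander; origin at the centre of its underside
- driver: small red screwdriver lying behind the gauge, 134 long along its y, 10 thick, a bystander; origin at the centre of its underside
- bottle: white bottle with blue cap, 62 across, 116 high, standing left of the gauge, a bystander; origin at the centre of its underside
Mind the look-alikes: they are no part of the job. Of the things that look like the gauge, the larger one is meant.

How it is judged:
By the outcome, as a careful person would: the job done as asked, in the order asked, and still so for the second after the job is handed in, with the robot touching nothing.
It also fails if it takes over 72 s, if anything falls off the work surface, if the arm or the gripper's body presses on something with over 40 N, if the wrist force passes 120 N, or if a joint passes its speed limit or range.

## Robot

A 6-joint arm with a two-finger parallel gripper is mounted at the origin on a cart in front of the work surface, level with it; the furniture and walls round the work are solid. World frame = base frame: x ahead of the robot, y to its left, z up, the work surface at z = 0. Lengths are in m, angles in rad, forces in N, time in s.
With the tool pointing down it reaches from about 0.425 to 0.95 m from the base axis. Payload 14.7 kg.
Tool frame: the origin (TCP) lies on the centre line of the jaws, within the pads' length; the fingertips stand 17 mm ahead of it and the grasp point (between the pads) lies 2 mm behind it; z points along the fingers, y is the line along which they close (so a half turn about z gives the same grasp; the last joint's range is limited). The gripper opens to 85 mm and grips with 20 to 120 N. Pads are 22 mm wide; open, the fingers measure 114 mm over their backs; the gripper's body (76 mm by 85 mm) begins 54 mm behind the grasp point. The pads swing forward as they close: fully open they stand 13 mm farther back than shut.
Start: joints at [1.242, 0.48, 1.596, -0, 1.065, -0.047], TCP at [0.181, 0.624, 0.248] pointing down, gripper open.
Joint ranges: [-2.75, 2.75], [-0.82, 2.05], [0.23, 2.67], [-1.56, 4.7], [0.09, 2.69], [-2.92, 2.92]. Speed limits (rad/s): [1.89, 1.89, 2.39, 3.01, 3.01, 3.01].

## Interface

Orientations are given as a 3x3 rotation matrix whose columns are the frame's x, y, z axes.
In Python, from workcell import * gives the robot as it stands. Calls block until the motion is done:
- move_ptp(position, orientation): joint-space move of the TCP to a pose.
- line_to(position, max_speed=0.15, frame=None): straight line of the TCP; frame=None keeps the orientation; max_speed is the mean speed in m/s.
- move_joints(angles): joint-space move.
- open_jaws() and grab(f_grip=None): open the fingers fully, or close them until they stop; f_grip is the grip in N (None keeps the last).
- sleep(seconds).
- solve_ik(position, orientation): joint angles nearest the present ones, or None.
- get_state(): the state.
- get_image(name): name is "side" or "top"; returns (picture, depth): 384x512x3 uint8, red, green, blue; 384x512 float32, m along the optical axis (not along the pixel's ray), 0 where there is no reading.
- camera_model(name): a dict with "vertical_fov" (degrees; the focal length in pixels is half the picture's height over the tangent of half this angle, whatever the lens; pixels are square), "cx", "cy" (the principal point, pixels), "extrinsics" (4x4, takes a point from camera to world coordinates). Camera axes: x right, y down, z forward; pixel columns grow to the right and rows downward; lengths in m; the calibration is good to about 2 mm. A picture is of the moment at which its call begins. camera_model takes no time and is no camera call.
A pose or a line that the arm cannot do raises PlanningError and nothing moves.
- close_job(): hands the job in; it is judged then, once.
Trained networks look in the newest picture that a camera, given by its name, has taken for a name from the list of things; names that differ only in an ending like _2 or _b are one class to them, and where a whole thing is asked for, a point or a joint stands for the part that bears it (a point fixed in the world has none). Each returns a list of dicts, best first, with "score" (0 to 1); they miss things now and then, are a little off and sometimes report something else, mostly with a low value. They report only what shows in the picture. A call takes as long as a camera call. They do not tell look-alikes from the thing itself.
- find_in(target, camera): "at" ([x, y, z] in m, in world coordinates, good to about 4 mm: the middle of the surface that is visible of it).
- masks_of(target, camera): "pixels" (384x512 bool, what is visible of it).
The state is a dict: "time": time; "qpos": joint angles; "qvel": joint speeds; "effort": joint torques, N m; "position": TCP position; "eef_rot": TCP orientation; "force": force on the tool from outside, world axes, zero at the start; "moment": the same for the moment, N m; "width": finger opening in m; "gripper_force": force on a finger pad.
Only numpy, scipy, OpenCV 4.12 (cv2) and the standard library are available. Lean on these libraries where they do the work, as an engineer would, in place of code of your own. Each camera call takes 0.05 s, during which the arm holds its last target. There are 200 camera calls.

## Working session

There is one attempt and no reset: what is moved stays moved. The work goes in short steps, each a Python script; the robot and the scene stay as the last script left them, time stands still between calls to the robot, and variables do not carry over. Pictures are saved under pics/ and viewed, at most 10 in all, crops included, and the job is handed in when it is done.

```bash
mkdir -p pics
cat > h.py <<'E'
from workcell import *
import numpy as np, cv2
def cloud(name):
    im,d=get_image(name); c=camera_model(name)
    f=192/np.tan(np.radians(c["vertical_fov"])/2)
    v,u=np.mgrid[:384,:512]
    P=np.stack([(u-c["cx"])/f*d,(v-c["cy"])/f*d,d,np.ones_like(d)],-1)@np.array(c["extrinsics"]).T
    P[d==0]=np.nan
    return im,P[...,:3]
def save(n,im,s=1): cv2.imwrite("pics/"+n,cv2.resize(im[...,::-1],None,fx=s,fy=s,interpolation=cv2.INTER_CUBIC))
E
python3 - <<'E'
from h import *
a,P=cloud("top"); b,Q=cloud("side")
np.savez("s.npz",a=a,P=P,b=b,Q=Q)
save("top.png",a,1.5); save("side.png",b,1.5)
for t in ["blue_phone","gauge","gauge_bridge","gauge_stop","gauge_mouth","sign_foot"]:
  for c in ["top","side"]:
    print(t,c,[(np.round(r["at"],3).tolist(),round(r["score"],2)) for r in find_in(t,c)])
print(get_state()["time"], {c:np.round(camera_model(c)["extrinsics"],3).tolist() for c in ["top","side"]})
E
```

```text
blue_phone top [([0.524, -0.196, 0.009], 0.68)]
blue_phone side [([0.53, -0.194, 0.007], 0.92), ([0.576, 0.205, 0.018], 0.71), ([0.412, 0.054, 0.03], 0.7), ([0.695, 0.236, 0.007], 0.66)]
gauge top [([0.552, 0.202, 0.018], 0.58), ([0.376, -0.103, 0.021], 0.56)]
gauge side [([0.394, -0.104, 0.011], 0.89), ([0.569, 0.205, 0.017], 0.55)]
gauge_bridge top [([0.557, 0.197, 0.024], 0.58), ([0.377, -0.105, 0.011], 0.53)]
gauge_bridge side [([0.393, -0.106, 0.014], 0.77), ([0.572, 0.203, 0.018], 0.55)]
gauge_stop top [([0.378, -0.11, 0.016], 0.81), ([0.558, 0.2, 0.02], 0.74)]
gauge_stop side [([0.39, -0.106, 0.009], 0.79), ([0.575, 0.205, 0.014], 0.6)]
gauge_mouth top [([0.554, 0.203, 0.019], 0.7), ([0.369, -0.112, 0.016], 0.58)]
gauge_mouth side [([0.576, 0.202, 0.015], 0.8), ([0.394, -0.11, 0.012], 0.59)]Traceback (most recent call last):
  File "<stdin>", line 7, in <module>
ValueError: it knows: blue_phone, bottle, driver, flux_jar, gauge, gauge_bridge, gauge_mouth, gauge_stop, multimeter, pink_phone, solder_spool, tape_roll
```

View pics/top.png

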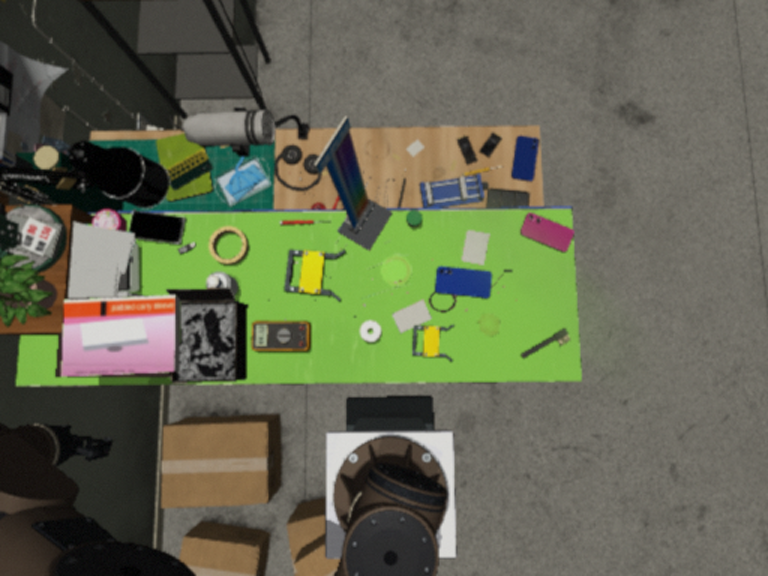

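View pics/side.png

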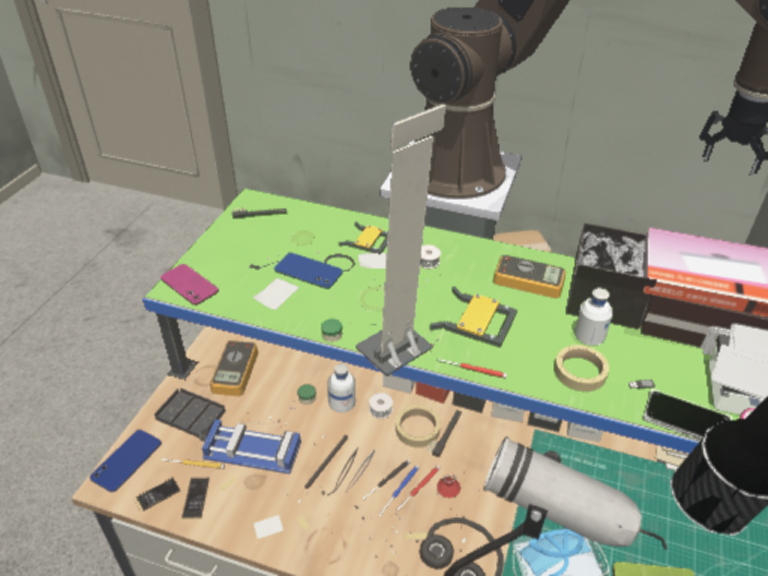

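The blue phone candidates are top (463,282), on the green counter, and top (525,158), on the wooden bench behind, which isn't on the work surface. The gauge candidates are top (312,272), which is larger, and top (432,342), which is smaller. I choose the counter phone and the larger gauge, next to the bottle and driver. The sign foot is at top (365,225).

Run:
```python
from h import *
s=np.load("s.npz")
for im,P,n in [(s["a"],s["P"],"top"),(s["b"],s["Q"],"side")]:
    hsv=cv2.cvtColor(im,cv2.COLOR_RGB2HSV); H,S,V=[hsv[...,i].astype(int) for i in range(3)]
    x,y,z=P[...,0],P[...,1],P[...,2]
    blue=(H>105)&(H<130)&(S>110)&(abs(x-.53)<.12)&(abs(y+.195)<.13)&(z>-.02)
    yel=(H>20)&(H<32)&(S>150)&(V>120)&(abs(x-.56)<.1)&(abs(y-.2)<.1)&(z>.005)
    dark=(V<110)&(S<110)&(abs(x-.56)<.1)&(abs(y-.18)<.14)&(z<.04)&(z>.0)
    for k,m in [("blue",blue),("yel",yel),("dark",dark)]:
        p=P[m][:,:2].astype(np.float32); r=cv2.minAreaRect(p*1000)
        print(n,k,m.sum(),p.mean(0).round(4),np.median(P[m][:,2]).round(4),[np.round(q,1) for q in r])
    sg=(z>.06)&(abs(x-.65)<.25)&(abs(y-.07)<.15)&(z<.6)
    q=P[sg]
    for a,b in [(.06,.2),(.2,.35),(.35,.6)]:
        t=q[(q[:,2]>a)&(q[:,2]<b)]
        if len(t):print(n,"sign",a,np.percentile(t,2,axis=0).round(3),np.percentile(t,98,axis=0).round(3))
    foot=(V<110)&(S<90)&(abs(x-.68)<.1)&(abs(y-.07)<.12)&(z<.03)
    t=P[foot]; print(n,"foot",np.percentile(t,2,axis=0).round(3),np.percentile(t,98,axis=0).round(3))
    g=(H>35)&(H<60)&(S>150)&(x>.35)&(x<.8)&(abs(y)<.3); print("counter z",np.median(z[g]).round(4))
a=s["a"]; save("crop.png",a[135:245,170:350],4)
```

```text
top blue 591 [ 0.5265 -0.1939] 0.0084 [array([ 526.8, -193.3]), array([137.7,  66.4]), np.float64(83.0)]
top yel 364 [0.5535 0.1974] 0.0215 [array([554.2, 199. ]), array([ 57.4, 108.3]), np.float64(83.9)]
top dark 329 [0.5943 0.1509] 0.0123 [array([583.6, 155.6]), array([208.2, 190.2]), np.float64(79.2)]
top sign 0.06 [0.67  0.052 0.065] [0.734 0.094 0.197]
top sign 0.2 [0.674 0.059 0.206] [0.738 0.102 0.348]
top sign 0.35 [0.659 0.065 0.355] [0.742 0.117 0.52 ]
top foot [0.599 0.001 0.004] [0.731 0.147 0.029]
counter z -0.0004
side blue 490 [ 0.5318 -0.1938] 0.0081 [array([ 532.5, -193.9]), array([140.3,  71.9]), np.float64(84.0)]
side yel 327 [0.5587 0.1985] 0.0214 [array([562.6, 198.7]), array([ 53.2, 104.9]), np.float64(85.4)]
side dark 304 [0.5783 0.207 ] 0.0112 [array([585.3, 188.3]), array([152. , 175.4]), np.float64(80.7)]
side sign 0.06 [0.675 0.054 0.063] [0.742 0.096 0.198]
side sign 0.2 [0.679 0.06  0.203] [0.746 0.103 0.346]
side sign 0.35 [0.668 0.067 0.354] [0.75  0.118 0.517]
side foot [ 0.584 -0.027 -0.245] [0.772 0.188 0.028]
counter z nan
  return _methods._mean(a, axis=axis, dtype=dtype,
  ret = ret.dtype.type(ret / rcount)
```

View pics/crop.png

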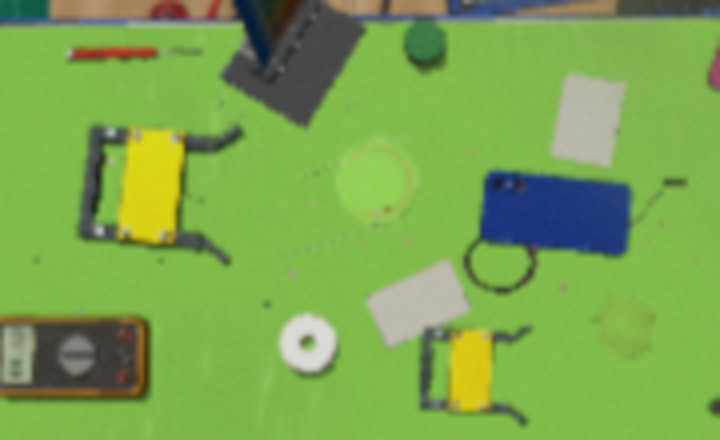

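```bash
cat > fit.py <<'E'
from h import *
from scipy.optimize import minimize
def prism(poly,z0,z1): 
    return np.array([[x,y,z] for z in (z0,z1) for x,y in poly])/1000
def box(x0,x1,y0,y1,z0,z1): return prism([(x0,y0),(x1,y0),(x1,y1),(x0,y1)],z0,z1)
GA=[box(-30,80,41,55,0,14),box(-30,80,-55,-41,0,14),box(75,89,-55,55,0,14),box(-5,50,-55,55,14,22)]
for s in (1,-1): GA.append(prism([(-30,41*s),(-30,55*s),(-55,62.5*s),(-55,76*s)],0,14))
PH=[np.array([[a*x,b*y,z] for x,y in((72.5,28),(70,33),(64.5,36)) for a in(1,-1) for b in(1,-1) for z in(0,8)])/1000]
def render(parts,p,cam,win,K=4):
    c=cam; f=192/np.tan(np.radians(c["vertical_fov"])/2); E=np.linalg.inv(np.array(c["extrinsics"]))
    r0,r1,c0,c1=win; m=np.zeros(((r1-r0)*K,(c1-c0)*K),np.uint8)
    C,S=np.cos(p[2]),np.sin(p[2])
    for q in parts:
        w=q@np.array([[C,S,0],[-S,C,0],[0,0,1]])+[p[0],p[1],0]
        k=w@E[:3,:3].T+E[:3,3]; uv=k[:,:2]/k[:,2:]*f+[c["cx"],c["cy"]]
        uv=(uv-[c0,r0]+.5)*K-.5
        cv2.fillConvexPoly(m,cv2.convexHull((uv*16).round().astype(np.int32)),255,shift=4)
    return cv2.GaussianBlur(cv2.resize(m,None,fx=1/K,fy=1/K,interpolation=cv2.INTER_AREA).astype(float)/255,(0,0),.7)
def fitpose(parts,p0,im,name,kind,fixth=None):
    cam=camera_model(name); i=im.astype(float)
    if kind=="gauge": # greenness lost
        s=np.clip(1-(i[...,1]-np.maximum(i[...,0]*1.0,i[...,2]))/60,0,1)
    else: s=np.clip((i[...,2]-i[...,1]+20)/60,0,1)
    m=render(parts,p0,cam,(0,384,0,512),1)>.05; r,c=np.where(m)
    win=(max(r.min()-9,0),min(r.max()+10,384),max(c.min()-9,0),min(c.max()+10,512)); t=s[win[0]:win[1],win[2]:win[3]]
    if kind=="gauge": t=cv2.GaussianBlur(t,(0,0),.01+.3)
    g=lambda v:np.mean((render(parts,[p0[0]+v[0]/100,p0[1]+v[1]/100,p0[2]+v[2]/10],cam,win)-t)**2)
    b=min((minimize(g,[a,e,h],method="Nelder-Mead",options=dict(initial_simplex=np.array([[a,e,h],[a+.6,e,h],[a,e+.6,h],[a,e,h+.5]]),xatol=.005,fatol=1e-7)) for a in(-.4,.4) for e in (0,) for h in(-.4,.4)),key=lambda r:r.fun)
    return np.array(p0)+b.x/[100,100,10],b.fun,t,win
E
python3 - <<'E'
from fit import *
s=np.load("s.npz")
tiles=[]
for im,n in [(s["a"],"top"),(s["b"],"side")]:
    for parts,p0,k in [(GA,[.555,.177,1.49],"gauge"),(PH,[.53,-.194,1.47],"phone")]:
        p,e,t,w=fitpose(parts,p0,im,n,k); print(n,k,p.round(4),np.degrees(p[2]).round(2),round(e,4))
        m=render(parts,p,camera_model(n),w)
        tiles.append(np.hstack([cv2.resize((x*255).astype(np.uint8),(260,190)) for x in (t,m)]+[cv2.resize(im[w[0]:w[1],w[2]:w[3]],(260,190))[...,1]]))
cv2.imwrite("pics/fit.png",np.vstack(tiles)[:600])
cv2.imwrite("pics/fit.png",cv2.resize(np.vstack(tiles),(780,596)))
E
```

```text
top gauge [0.5529 0.1754 1.4709] 84.28 0.0284
top phone [ 0.5271 -0.1935  1.4523] 83.21 0.0156
side gauge [0.5549 0.1754 1.4699] 84.22 0.1492
side phone [ 0.5271 -0.1948  1.4548] 83.35 0.0262
```

View pics/fit.png

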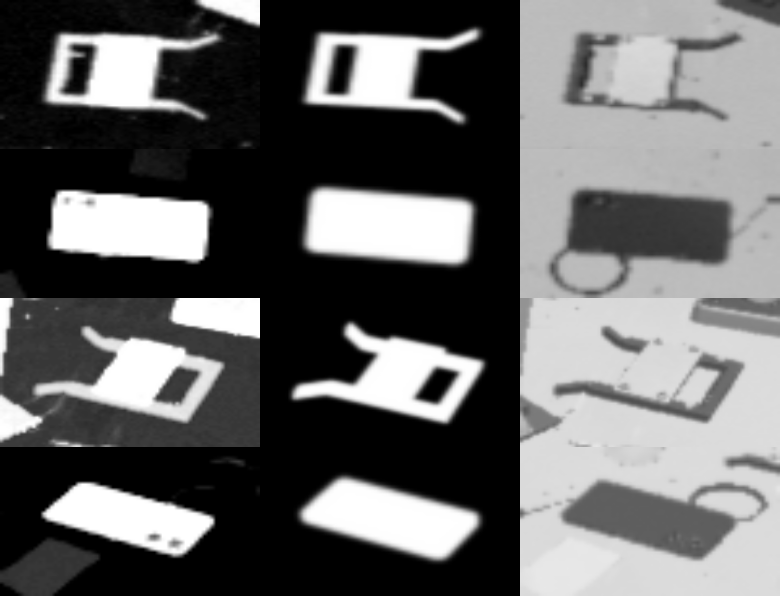

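The fits agree in both cameras. The gauge is at (0.554, 0.175), heading 84.25°. The phone is at (0.527, -0.194), heading 83.3°, about 10 mm off the channel line. Both overlays match the images. I'll retract below the sign's radius, swing across, shut the jaws and go down behind the phone's near end.

```bash
cat >> fit.py <<'E'
G=np.array([.554,.1754,np.radians(84.25)])
def R(th,s): # tool x along s*heading, z down
    x=s*np.array([np.cos(th),np.sin(th),0]); z=np.array([0,0,-1.]); return np.stack([x,np.cross(z,x),z],1)
def toW(gx,gy): c,s=np.cos(G[2]),np.sin(G[2]); return G[:2]+[c*gx-s*gy,s*gx+c*gy]
def toG(p): c,s=np.cos(G[2]),np.sin(G[2]); d=np.array(p[:2])-G[:2]; return np.array([c*d[0]+s*d[1],-s*d[0]+c*d[1]])
E
python3 - <<'E'
from fit import *
ph=np.array([.527,-.194,np.radians(83.3)]); u=np.array([np.cos(ph[2]),np.sin(ph[2])])
st=get_state(); print(st["time"],st["eef_rot"].round(2).tolist() if hasattr(st["eef_rot"],"round") else st["eef_rot"])
a=ph[:2]-u*(.0725+.011+.016)
qs={s:solve_ik([*a,.15],R(ph[2],s)) for s in(1,-1)}; print(qs)
s=min([k for k in qs if qs[k] is not None],key=lambda k:abs(qs[k][5])); print("s",s)
line_to([.126,.435,.28],max_speed=.3)
move_ptp([.45,-.02,.25],R(ph[2],s))
grab(20)
move_ptp([*a,.12],R(ph[2],s))
f0=np.array(get_state()["force"])
line_to([*a,.035],max_speed=.1)
for z in (.030,.026,.023,.021):
    line_to([*a,z],max_speed=.03); f=np.array(get_state()["force"])-f0; print(z,f.round(2))
    if f[2]>3: line_to([*a,z+.003],max_speed=.03); break
st=get_state(); print(st["time"],st["position"],st["width"],st["qpos"])
im,P=cloud("side"); im2,_=cloud("top"); save("near.png",np.hstack([cv2.resize(im[110:220,90:270],(400,244)),cv2.resize(im2[160:230,260:370],(384,244))]))
E
```

```text
0.6 [[-0.96, 0.28, 0.0], [0.28, 0.96, 0.0], [0.0, 0.0, -1.0]]
{1: array([-5.67811001e-01,  5.15562432e-01,  1.82240886e+00, -4.44089210e-16,
        8.03621366e-01, -4.50873941e-01]), -1: array([-5.67811001e-01,  5.15562432e-01,  1.82240886e+00, -4.44089210e-16,
        8.03621366e-01,  2.69071871e+00])}
s 1
0.03 [-0.11 -1.89 -0.01]
0.026 [-0.17 -0.28 -1.05]
0.023 [ 0.53 -0.95 -0.96]
0.021 [-0.36 -0.3  -1.06]
7.4833 [ 0.51532275 -0.29278783  0.02087626] 2.6816792706923678e-05 [-5.67827144e-01  7.05891854e-01  1.88579427e+00  1.27758694e-06
  5.50107272e-01 -4.50867457e-01]
```

View pics/near.png

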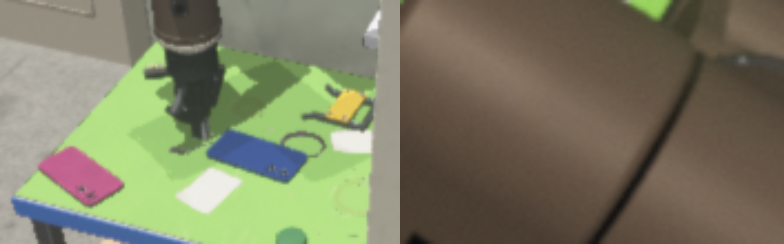

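The shut fingertips sit just behind the phone's near end (crop left, about (200,135)), and the phone hasn't moved. Now I'll push along a gentle S onto the channel line, then check.

```bash
cat >> fit.py <<'E'
from scipy.interpolate import CubicHermiteSpline as CH
def push(ph,gx_end,n,v=.06,z=.0205,pre=0.0):
    """phone pose (world) -> centre on the axis at gx_end, heading = path tangent"""
    g=toG(ph); sl=np.tan(ph[2]-G[2])
    c=CH([g[0],gx_end],[g[1],0],[sl,0])
    for x in np.linspace(g[0],gx_end,n+1)[0 if pre is not None else 1:]:
        th=G[2]+np.arctan(c(x,1)); p=toW(x,c(x))-np.array([np.cos(th),np.sin(th)])*(.0725+.011)
        line_to([*p,z],max_speed=v,frame=R(th,1))
        f=np.array(get_state()["force"]); print(round(x,3),f.round(1))
        if np.linalg.norm(f[:2])>12: print("HIGH"); break
E
python3 - <<'E'
from fit import *
ph=np.array([.527,-.194,np.radians(83.3)])
push(ph,-.16,5)
im,_=get_image("side")
p,e,_,_=fitpose(PH,[*toW(-.157,0),G[2]],im,"side","phone")
print(p,e,toG(p),np.degrees(p[2]-G[2]),get_state()["time"])
save("mid.png",im[110:260,120:400],2.6)
E
```

```text
-0.37 [0.3 0.3 0.6]
-0.328 [-0.1 -0.4  0.3]
-0.286 [-0.1  0.2  1. ]
-0.244 [ 0.8 -1.   1.2]
-0.202 [-0.1 -1.1  0.6]
-0.16 [0.4 0.5 0.5]
[0.5356548  0.015546   1.47794161] 0.10668802925664987 [-0.16088767  0.00223743] 0.42981673873940446 12.3167
```

View pics/mid.png

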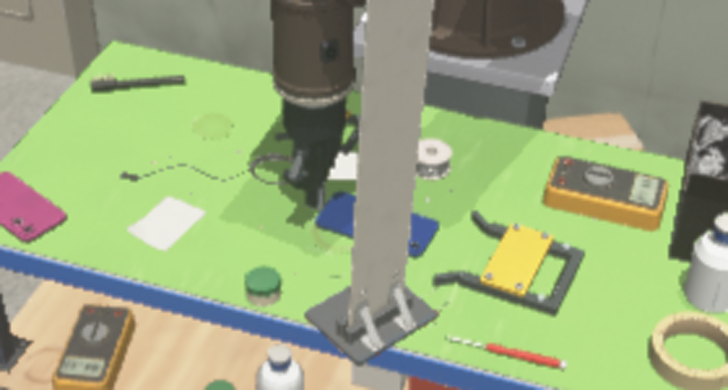

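The phone is in line with the channel, with its leading end short of the mouth. The sign hides its middle, around crop (390,180). I'll continue straight in, slowing for the stop.

Run:
```python
from fit import *
def go(x,v):
    p=toW(x-.0835,0); line_to([*p,.0205],max_speed=v,frame=R(G[2],1))
    st=get_state(); f=np.array(st["force"]); u=np.array([np.cos(G[2]),np.sin(G[2])])
    a=-f[:2]@u; print(round(x,4),f.round(1),round(a,1)); return a
for x in (-.13,-.1,-.07,-.045,-.025,-.012):
    if go(x,.05)>10: break
else:
    for x in np.arange(-.009,.013,.0015):
        if go(x,.02)>6: break
im,_=get_image("side"); st=get_state(); print(st["time"],toG(st["position"]))
save("end.png",im[140:260,250:400],5)
```

```text
-0.13 [-0.1 -0.7 -0.1] 0.7
-0.1 [-0.  -0.4 -0.1] 0.4
-0.07 [ 0.1 -0.4 -0.6] 0.4
-0.045 [-0.1  0.1 -0.3] -0.1
-0.025 [-0.4  0.4  0.4] -0.3
-0.012 [ 0.5 -0.4  0.2] 0.3
-0.009 [-0.1 -0.1 -0.1] 0.1
-0.0075 [-0.3 -0.  -0.6] 0.0
-0.006 [ 0.3  0.3 -0.3] -0.3
-0.0045 [-0.9  0.6  0.3] -0.5
-0.003 [ 0.6  0.1 -1.2] -0.2
-0.0015 [-0.2 -0.4 -0.5] 0.5
-0.0 [ 0.1  1.2 -0.8] -1.2
0.0015 [ 0.4  0.4 -0.2] -0.5
0.003 [ 0.   0.1 -0.5] -0.1
0.0045 [ -2.7 -11.6   1.2] 11.8
18.775 [-0.07979059  0.00048456]
```

View pics/end.png

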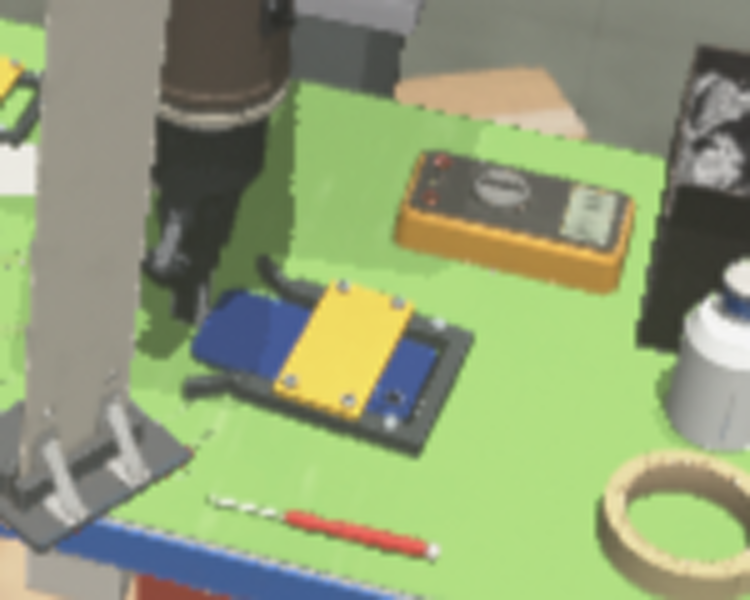

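The phone lies under the bridge (crop (320,345)) with its leading end against the stop (about (435,375)). The force rose to 12 N where home was expected. Next I'll back off and take the hand clear.

Run:
```python
from fit import *
line_to([*toW(-.13,0),.0205],max_speed=.05)
p=toW(-.13,0); line_to([*p,.2],max_speed=.15)
line_to([.43,-.12,.25],max_speed=.2)
im,_=get_image("side"); im2,_=get_image("top")
for i,n in((im,"side"),(im2,"top")): save(n+"_fin.png",i[140:260,250:400] if n=="side" else i[130:250,150:300],3)
a=cv2.imread("pics/side_fin.png");b=cv2.imread("pics/top_fin.png");cv2.imwrite("pics/fin.png",cv2.resize(np.hstack([a,b]),(800,320)))
print(get_state()["time"])
```

```text
22.575
```

View pics/fin.png

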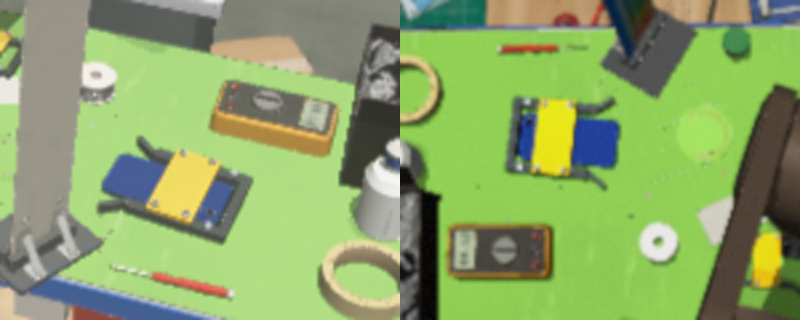

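```bash
python3 -c "
from workcell import *
print(close_job())"
```

```text
the job is handed in; nothing more can be done
None
```

The blue phone is under the yellow bridge of the larger gauge, against the stop, and the hand is clear. It slid in flat without binding, the push force rose only at the stop (about 12 N), nothing else was touched, and I handed the job in at about 23 s.

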